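# Dry-fit a half-lapped canvas strainer on the gluing board

### The job

Dry-fit the little canvas strainer on the gluing board: the two long side bars lie flat on the board inside its corner cleats, one along the left side and one along the right, the two wide end rails lie across them with their tongues in the bars' end cut-outs, and the narrow brace lies across them in the middle cut-outs, every joint pressed fully home so that all five pieces are flush on top. Leave the glue bottle and the small jar standing where they are.

Things in the scene. Friction and masses are not known exactly. Their poses are not given: they have to be found in the camera images.
- gluing_board: gluing board, fixed: plywood 244 (x) x 204 (y) x 12 mm, origin at the centre of its underside; four L-shaped corner cleats 14 mm high enclose 204 x 164 mm. Places in its frame, mm: side bars along x, centres (0, 66) and (0, -66); end rails along y, centres (86, 0) and (-86, 0); brace along y at (0, 0); all undersides at z = 12. Joints have 2 mm play each side
- side_bar_a: pine side bar, 200 x 28 x 20 mm, 65 g, cut-outs facing up: the upper 10 mm is cut away over 30 mm at each end and over 24 mm at mid-length. Origin at the centre of its underside, x along its length, z up. Same either way round; the two side bars are alike, either may go left or right. Grip from above across the 28 mm width at mid-length
- side_bar_b: pine side bar, 200 x 28 x 20 mm, 65 g, cut-outs facing up: the upper 10 mm is cut away over 30 mm at each end and over 24 mm at mid-length. Origin at the centre of its underside, x along its length, z up. Same either way round; the two side bars are alike, either may go left or right. Grip from above across the 28 mm width at mid-length
- end_rail_a: pine end rail, 160 x 28 x 20 mm, 55 g, plain on top: the lower 10 mm is cut away over 30 mm at each end (tongues), leaving a 100 mm middle of full depth that fits between the side bars. Origin at the centre of its underside, x along its length, z up. Same either way round; the two end rails are alike, either may go near or far. Grip from above across the 28 mm width at mid-length
- end_rail_b: pine end rail, 160 x 28 x 20 mm, 55 g, plain on top: the lower 10 mm is cut away over 30 mm at each end (tongues), leaving a 100 mm middle of full depth that fits between the side bars. Origin at the centre of its underside, x along its length, z up. Same either way round; the two end rails are alike, either may go near or far. Grip from above across the 28 mm width at mid-length
- brace: pine cross brace (narrower than the end rails), 160 x 20 x 20 mm, 40 g, plain on top: the lower 10 mm is cut away over 30 mm at each end (tongues), leaving a 100 mm middle of full depth that fits between the side bars. Origin at the centre of its underside, x along its length, z up. Same either way round. Grip from above across the 20 mm width at mid-length
- glue_bottle: slim white squeeze bottle of glue with a needle cap, 32 mm across and 135 mm tall, standing on the table; origin at the centre of its foot. Not to be moved
- small_jar: small glass jar with a black lid, 60 mm across and 69 mm tall, standing on the table; origin at the centre of its foot. Not to be moved

How it is judged:
By the outcome, as a careful person would: the job done as asked, in the order asked, and still so for the second after the job is handed in, with the robot touching nothing.
It also fails if it takes over 115 s, if anything falls off the work surface, if the arm or the gripper's body presses on something with over 40 N, if the wrist force passes 120 N, or if a joint passes its speed limit or range.

### The arm

A 7-joint arm with a two-finger parallel gripper is mounted at the origin on a cart in front of the work surface, level with it; the furniture and walls round the work are solid. World frame = base frame: x ahead of the robot, y to its left, z up, the work surface at z = 0. Lengths are in m, angles in degrees, forces in N, time in s.
With the tool pointing down it reaches from about 0.425 to 0.875 m from the base axis. Payload 4.7 kg.
Tool frame: the origin (TCP) lies on the centre line of the jaws, within the pads' length; the fingertips stand 8 mm ahead of it and the grasp point (between the pads) lies 11 mm behind it; z points along the fingers, y is the direction in which the jaws open and shut (so a half turn about z gives the same grasp; the last joint's range is limited). The gripper opens to 87 mm and grips with 3 to 60 N. Pads are 19 mm wide; open, the fingers measure 117 mm over their backs; the gripper's body (75 mm by 190 mm) begins 51 mm behind the grasp point.
Start: joints at [77.011, 18.392, -4.016, 83.108, 1.295, 78.541, -3.26], TCP at [0.155, -0.631, 0.231] pointing down, gripper open.
Joint ranges: [-163.93, 163.93], [-17.29, 119.83], [-79.2, 71.16], [3.27, 140.29], [-89.18, 269.18], [5.43, 117.66], [-154.24, 154.24]. Speed limits (degrees/s): [147.25, 147.25, 180, 180, 180, 180, 180].

### API

Orientations are given as [roll, pitch, yaw] about the fixed x, y, z axes, in that order (R = Rz(yaw) Ry(pitch) Rx(roll)).
In Python, from cell import env gives the robot as it stands. The module is installed in compiled form; this text tells all that it offers.
- The arm moves only by the tool move_arm, never from a script. Its argument "steps" is a list of rows, each a list of 2 entries, a list of its own where there are three numbers: the shift along the tool's x, y, z in m, then the turn about the tool's z in rad. A call has 1 to 20 rows; each row is the pose to reach, as a shift and turn from the pose commanded when the call began, along the tool's axes at that moment; what a row does not reach only later rows make up. A row lasts 1/8 s, in which the tool goes at most 62.5 mm and 10.7 degrees, less where a joint would pass 70% of its speed; a pose out of reach is approached as far as the arm can. A call with a gripper value outside its range is refused whole. "hand" is the closure, from -1 (fully open) to 1 (shut), set as the call begins (left out, the last holds). The fingers move at their own pace and stop on an object; "squeeze" is the grip in N (left out, the last holds). Time passes only in rows, so rows that repeat a pose let the fingers close. It gives the time, the measured TCP pose, the force and the opening at its end, in the units of the state.
- env.get_obs(): the state, without advancing time (a new reading comes with each control period).
- env.read_camera(name): name is "scene" or "top"; returns (picture, depth): 400x640x3 uint8, red, green, blue; 400x640 float32, m along the optical axis (not along the pixel's ray), 0 where there is no reading.
- env.calibration(name): a dict with "intrinsics" (3x3 intrinsics, pixels), "position" and "orientation" of the camera in the world. Camera axes: x right, y up, looking along -z (the intrinsics and any distortion apply to the point x, -y, -z); pixel columns grow to the right and rows downward; lengths in m; the calibration is good to about 2 mm. A picture is of the moment at which its call begins. calibration takes no time and is no camera call.
- env.sign_off(): hands the job in, once; it reports no verdict.
Trained networks look in the newest picture that a camera, given by its name, has taken for a name from the list of things; names that differ only in an ending like _2 or _b are one class to them, and where a whole thing is asked for, a point or a joint stands for the part that bears it (a point fixed in the world has none). Each returns a list of dicts, best first, with "conf" (0 to 1); they miss things now and then, are a little off and sometimes report something else, mostly with a low value. They report only what shows in the picture. A call takes as long as a camera call.
- env.cut_out(camera, query): "region" (400x640 bool, what is visible of it) and "uv" ([column, row] in pixels, amid what is visible of it).
The state is a dict: "time_s": time; "qpos": joint angles; "joint_velocities": joint speeds; "effort": joint torques, N m; "tool_pos": TCP position; "tool_rot": TCP orientation; "force": force on the tool from outside, world axes, zero at the start; "wrist_torque": the same for the moment, N m; "grip_width": finger opening in m.
Only numpy, scipy, OpenCV 4.12 (cv2) and the standard library are available. Lean on these libraries where they do the work, as an engineer would, in place of code of your own. Each camera call takes 0.05 s, during which the arm holds its last target. There are 200 camera calls.

## Working session

There is one attempt and no reset: what is moved stays moved. The work goes in short steps, Python scripts to look and compute and a tool call to move; the robot and the scene stay as the last step left them, time stands still between calls to the robot, and variables do not carry over. Pictures are saved under pics/ and viewed, about 12 in all and at most 16, crops included, and the job is handed in when it is done.

Besides the shell and the picture viewer there is one more tool, called after "Request:" by a JSON object that holds its "api" and its "payload". move_arm: Moves the arm, as the interface text tells. Its arguments: {"type":"object","properties":{"steps":{"type":"array"},"hand":{"type":"number"},"squeeze":{"type":"number"}},"required":["steps"]}

```bash
mkdir -p pics; ls
cat > h.py <<'E'
import numpy as np, cv2
from cell import env
from scipy.spatial.transform import Rotation as R
def cal(n):
    c=env.calibration(n); o=np.array(c["orientation"],float)
    Rm=o if o.shape==(3,3) else (R.from_euler('xyz',o,degrees=True).as_matrix() if o.size==3 else None)
    return np.array(c["intrinsics"]),np.array(c["position"]),Rm
def cloud(n,d):
    K,p,Rm=cal(n); v,u=np.mgrid[0:400,0:640]
    c=np.stack([(u-K[0,2])/K[0,0]*d,-(v-K[1,2])/K[1,1]*d,-d],-1)
    w=c@Rm.T+p; w[d==0]=np.nan; return w
def save(n,im): cv2.imwrite('pics/'+n+'.png',im[:,:,::-1])
E
python3 - <<'E'
from h import *
for n in ("scene","top"):
    print(n,env.calibration(n))
    im,d=env.read_camera(n); save(n+'0',im); np.save(n+'0.npy',d)
print(env.get_obs())
E
```

```text
pics
scene {'intrinsics': array([[365.94401676,   0.        , 315.9182677 ],
       [  0.        , 365.94401676, 198.66189322],
       [  0.        ,   0.        ,   1.        ]]), 'position': array([0.05559171, 0.72954935, 0.62870425]), 'orientation': array([  58.07178712,    0.95024035, -146.48152299])}
top {'intrinsics': array([[514.19417176,   0.        , 322.75713377],
       [  0.        , 514.19417176, 195.79056618],
       [  0.        ,   0.        ,   1.        ]]), 'position': array([0.26172838, 0.11337819, 1.6361859 ]), 'orientation': array([ 1.31605365e+01, -1.36820517e-02, -1.17286176e+02])}
{'time_s': 0.1, 'qpos': array([77.01342685, 18.43464451, -4.01303483, 83.16751863,  1.29368449,
       78.54247499, -3.25937599]), 'joint_velocities': array([ 0.0041589 , -0.00479243, -0.01664242, -0.13548627, -0.06754672,
       -0.00493312,  0.05739166]), 'effort': array([-6.83228955e-04, -4.92571843e+01, -4.06190325e-01, -3.13398886e+01,
       -6.41730800e-02,  3.94737802e-02,  8.10496749e-05]), 'tool_pos': array([ 0.15480271, -0.6307942 ,  0.22957589]), 'tool_rot': array([-1.79900511e+02,  5.03687721e-03,  1.37941557e+01]), 'force': array([-0.32286297, -0.27891972, -0.44965783]), 'wrist_torque': array([-0.00104128,  0.03255529, -0.00908779]), 'grip_width': 0.0872639758895127}
```

View pics/top0.png

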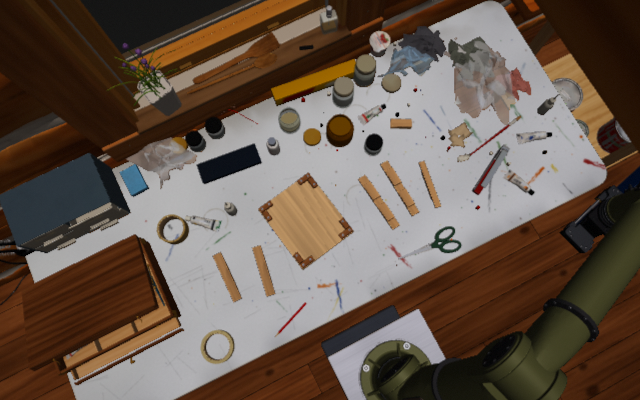

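View pics/scene0.png

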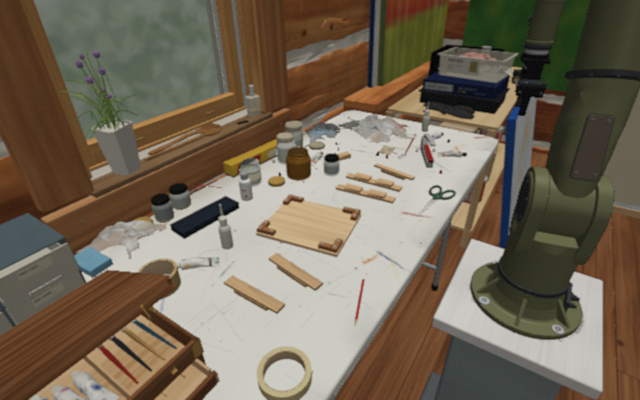

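Run:
```python
from h import *
im,d=env.read_camera("top"); W=cloud("top",d)
for q in ("gluing_board","side_bar_a","end_rail_a","brace","glue_bottle","small_jar"):
    for r in env.cut_out("top",q):
        m=r["region"]
        P=W[m]; P=P[~np.isnan(P[:,0])]
        c=np.median(P,0); 
        z=np.percentile(P[:,2],[5,50,95])
        rect=cv2.minAreaRect((P[:,:2]*1000).astype(np.float32))
        print(q,round(r["conf"],2),np.round(r["uv"]),m.sum(),"med",c.round(3),"z",z.round(3),"rect",np.round(rect[0]),np.round(rect[1]),round(rect[2],1))
```

```text
gluing_board 0.59 [304. 224.] 4761 med [0.552 0.026 0.013] z [0.006 0.013 0.027] rect [555.  25.] [244. 207.] 9.6
side_bar_a 0.95 [377. 204.] 620 med [ 0.5   -0.211  0.015] z [0.001 0.015 0.025] rect [ 503. -214.] [203.  36.] 5.3
side_bar_a 0.73 [399. 186.] 528 med [ 0.509 -0.294  0.017] z [0.006 0.017 0.026] rect [ 511. -296.] [196.  33.] 2.2
end_rail_a 0.66 [226. 274.] 500 med [0.507 0.324 0.02 ] z [0.011 0.02  0.026] rect [509. 326.] [ 33. 165.] 89.8
end_rail_a 0.59 [261. 267.] 499 med [0.472 0.215 0.02 ] z [0.004 0.02  0.026] rect [472. 217.] [ 33. 159.] 81.0
brace 0.58 [432. 185.] 404 med [ 0.472 -0.385  0.019] z [-0.001  0.019  0.027] rect [ 478. -390.] [ 33. 168.] 80.2
glue_bottle 0.57 [232. 208.] 136 med [0.685 0.22  0.066] z [0.006 0.066 0.101] rect [696. 217.] [30. 44.] 52.9
small_jar 0.54 [374. 146.] 341 med [ 0.667 -0.277  0.066] z [0.014 0.066 0.075] rect [ 679. -279.] [74. 55.] 12.1
```

The top view shows the board near (305,222), the side bars at (378,203) and (399,187), the brace at (429,184), and the rails at (227,277) and (263,270). The bottle is at (231,208) and the jar at (374,145). The networks agree with this. Next I'll refine the poses with a silhouette fit in both cameras.

```bash
cat > fit.py <<'E'
from h import *
from scipy.optimize import least_squares
S=4
def proj(n,P):
    K,p,Rm=cal(n); c=(P-p)@Rm; x=c[:,0]/-c[:,2]; y=-c[:,1]/-c[:,2]
    return np.stack([K[0,0]*x+K[0,2],K[1,1]*y+K[1,2]],-1)
def box(x0,x1,y0,y1,z0,z1): return np.array([[x,y,z] for x in (x0,x1) for y in (y0,y1) for z in (z0,z1)],float)/1000
def model(kind):
    if kind=="bar": return [box(-100,100,-14,14,0,10)]+[box(s-29,s+29,-14,14,0,20) for s in (-41,41)]
    if kind in("rail","brace"):
        w=14 if kind=="rail" else 10
        return [box(-80,80,-w,w,10,20),box(-50,50,-w,w,0,20)]
    L=45;b=[box(-122,122,-102,102,0,12)]
    for sx in(-1,1):
        for sy in(-1,1):
            b+=[box(*sorted((sx*122,sx*(122-L))),*sorted((sy*102,sy*82)),12,26),box(*sorted((sx*122,sx*102)),*sorted((sy*102,sy*(102-L))),12,26)]
    return b
def alpha(im):
    f=im.astype(np.float32); s=(f[...,0]-f[...,2])/(f.max(-1)+1)
    return np.clip((s-.06)/(.26-.06),0,1)
def render(n,boxes,pose,win):
    x,y,z,yaw=pose; Rz=R.from_euler('z',yaw).as_matrix(); u0,v0,u1,v1=win
    m=np.zeros(((v1-v0)*S,(u1-u0)*S),np.uint8)
    for b in boxes:
        uv=(proj(n,b@Rz.T+[x,y,z])+.5-[u0,v0])*S-.5
        h=cv2.convexHull(uv.astype(np.float32)).reshape(-1,2)
        cv2.fillConvexPoly(m,np.round(h*16).astype(np.int32),255,shift=4)
    return cv2.resize(m,None,fx=1/S,fy=1/S,interpolation=cv2.INTER_AREA)/255.
def fit(n,im,kind,pose,z=0.,pad=7):
    bx=model(kind); A=alpha(im); Rz=R.from_euler('z',pose[2]).as_matrix()
    uv=np.vstack([proj(n,b@Rz.T+[pose[0],pose[1],z]) for b in bx])
    u0,v0=np.floor(uv.min(0)).astype(int)-pad;u1,v1=np.ceil(uv.max(0)).astype(int)+pad
    u0,v0=max(u0,0),max(v0,0); A=A[v0:v1,u0:u1]; v1=v0+A.shape[0];u1=u0+A.shape[1]
    M=cv2.dilate((render(n,bx,(pose[0],pose[1],z,pose[2]),(u0,v0,u1,v1))>0).astype(np.uint8),np.ones((2*pad-3,)*2))
    f=lambda p:(M*(render(n,bx,(pose[0]+p[0]*.01,pose[1]+p[1]*.01,z,pose[2]+p[2]*.1),(u0,v0,u1,v1))-A)).ravel()
    p=np.zeros(3)
    for ds in(.2,.05): p=least_squares(f,p,diff_step=None,jac=lambda q:np.stack([(f(q+ds*e)-f(q-ds*e))/(2*ds) for e in np.eye(3)],1)).x
    return np.array([pose[0]+p[0]*.01,pose[1]+p[1]*.01,pose[2]+p[2]*.1]),np.sqrt((f(p)**2).mean())
D=np.pi/180
E
cat > m0.py <<'E'
from fit import *
T=dict(board=("board",.555,.025,9.6),A=("bar",.503,-.214,5.3),B=("bar",.511,-.296,2.2),ra=("rail",.509,.326,-.2),rb=("rail",.472,.217,-9),br=("brace",.478,-.390,-9.8))
ov=[]
for n in("top","scene"):
    im,d=env.read_camera(n); big=cv2.resize(im,None,fx=3,fy=3,interpolation=cv2.INTER_CUBIC)
    for k,(kind,x,y,a) in T.items():
        if n=="scene": x,y,a=res[k]
        p,e=fit(n,im,kind,(x,y,a*D))
        if n=="top":
            try: res
            except NameError: res={}
            res[k]=(p[0],p[1],p[2]/D)
        print(n,k,(p[:2]*1000).round(1),(p[2]/D).round(2),"rms",round(e,3))
        m=render(n,model(kind),(p[0],p[1],0,p[2]),(0,0,640,400))
        m=cv2.resize((m>.5).astype(np.uint8),None,fx=3,fy=3,interpolation=cv2.INTER_LINEAR)
        c,_=cv2.findContours(m,cv2.RETR_EXTERNAL,cv2.CHAIN_APPROX_NONE); cv2.drawContours(big,c,-1,(0,0,255),1)
    ov.append(big)
save('ov',np.vstack([cv2.resize(ov[0][450:910,600:1350],(735,450)),cv2.resize(ov[1][450:950,660:1260],(180,150))])if 0 else ov[0][440:920,600:1360])
E
python3 m0.py
```

```text
top board [554.5  25.1] 9.74 rms 0.069
top A [ 500.8 -213.4] 5.69 rms 0.061
top B [ 510.5 -296.7] 2.05 rms 0.064
top ra [506.2 324.7] -0.66 rms 0.048
top rb [471.2 215.1] -9.0 rms 0.043
top br [ 475.  -388.1] -10.02 rms 0.1
scene board [556.3  23.1] 9.87 rms 0.108
scene A [ 502.1 -215. ] 5.45 rms 0.21
scene B [ 512.  -298.4] 1.97 rms 0.239
scene ra [506.8 324.2] -0.97 rms 0.121
scene rb [472.3 214.2] -9.27 rms 0.121
scene br [ 477.7 -391.1] -11.33 rms 0.175
```

View pics/ov.png

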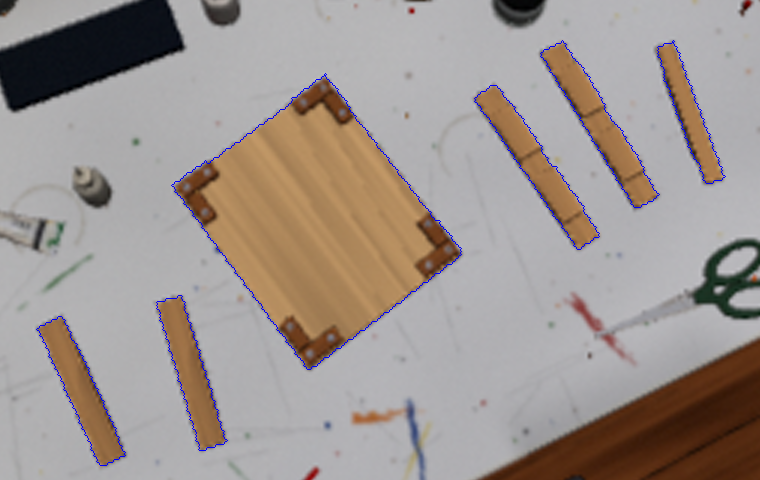

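The silhouette fits match every outline, and the scene camera agrees with a constant offset of about (+1.3, -1.6) mm. Bar A is first.

```bash
cat > g.py <<'E'
import sys; from h import *
def rel(t,yaw,cur=None):
    o=env.get_obs(); p,r=(np.array(o["tool_pos"]),R.from_euler('xyz',o["tool_rot"],degrees=True)) 
    d=r.inv().apply(np.array(t)-p); cy=o["tool_rot"][2]; dy=(yaw-cy+180)%360-180
    return d.round(4),round(-np.deg2rad(dy),4)
if __name__=="__main__":
    o=env.get_obs(); print("t",round(o["time_s"],2),o["tool_pos"].round(4),o["tool_rot"].round(2),"F",o["force"].round(1),"w",round(o["grip_width"],4),"q7",o["qpos"][6].round(1))
    a=list(map(float,sys.argv[1:]))
    for i in range(0,len(a),4): print(*rel(a[i:i+3],a[i+3]))
E
python3 g.py .5015 -.2142 .10 5.6
python3 - <<'E'
from h import *
d=np.load('top0.npy'); W=cloud("top",d).reshape(-1,3)
for z0 in(.04,.08):
  m=(W[:,2]>z0)&(W[:,0]>.38)&(W[:,0]<.62)&(W[:,1]>.3); print(z0,m.sum(), W[m].min(0) if m.any() else '', W[m].max(0))
E
```

```text
t 0.55 [ 0.155  -0.6313  0.2306] [179.99   0.    13.8 ] F [ 0.5  0.  -0.3] w 0.0869 q7 -3.3
[ 0.436  -0.3224  0.1305] 0.1431
0.04 8706 [0.42034169 0.49900394 0.04001002] [0.61985945 0.86481079 0.22744265]
0.08 6853 [0.46143143 0.49942888 0.08014376] [0.61985945 0.86310786 0.22744265]
```

Request:
{"api": "move_arm", "payload": {"steps": [[[0.05,-0.037,0.015],0.02],[[0.1,-0.074,0.03],0.04],[[0.145,-0.107,0.043],0.06],[[0.19,-0.14,0.057],0.08],[[0.235,-0.174,0.07],0.1],[[0.28,-0.207,0.084],0.12],[[0.325,-0.24,0.097],0.143],[[0.37,-0.274,0.111],0.143],[[0.41,-0.303,0.123],0.143],[[0.436,-0.3224,0.1305],0.143],[[0.436,-0.3224,0.1305],0.143],[[0.436,-0.3224,0.1305],0.143]], "hand": -0.2, "squeeze": 25}}

```text
time_s: 2.05
tool_pos: [0.501, -0.2152, 0.1001]
tool_rot: [180.0, 0.0, 5.6]
force: [0.4, -0.8, 0.8]
grip_width: 0.0523
```

```bash
python3 g.py .5015 -.2142 .0105 5.6
```

```text
t 2.05 [ 0.501  -0.2152  0.1001] [1.7995e+02 3.0000e-02 5.5600e+00] F [ 0.4 -0.8  0.8] w 0.0523 q7 -69.0
[ 0.0006 -0.001   0.0896] -0.0007
```

Request:
{"api": "move_arm", "payload": {"steps": [[[0.0006,-0.001,0.04],0],[[0.0006,-0.001,0.07],0],[[0.0006,-0.001,0.085],0],[[0.0006,-0.001,0.0896],0],[[0.0006,-0.001,0.0896],0]]}}

```text
time_s: 2.68
tool_pos: [0.5024, -0.2138, 0.0112]
tool_rot: [180.0, -0.1, 5.6]
force: [0.6, 0.4, 0.2]
grip_width: 0.052
```

Request:
{"api": "move_arm", "payload": {"steps": [[[0,0,0],0],[[0,0,0],0],[[0,0,0],0],[[0,0,0],0]], "hand": 1}}

```text
time_s: 3.18
tool_pos: [0.5023, -0.213, 0.0108]
tool_rot: [180.0, -0.0, 5.6]
force: [-0.5, 0.2, 2.1]
grip_width: 0.0274
```

Request:
{"api": "move_arm", "payload": {"steps": [[[0,0,-0.03],0],[[0,0,-0.07],0],[[0,0,-0.09],0],[[0,0,-0.09],0]]}}

```text
time_s: 3.68
tool_pos: [0.5031, -0.2137, 0.1019]
tool_rot: [179.9, -0.2, 5.6]
force: [1.0, -0.4, -1.6]
grip_width: 0.0276
```

```bash
cat > held.py <<'E'
import sys; from fit import *
# held piece: kind, height of tcp above underside; prints pose from cameras minus tcp
kind,h=sys.argv[1],float(sys.argv[2]); o=env.get_obs(); t=o["tool_pos"]; yw=o["tool_rot"][2]
for n in("top","scene"):
    im,_=env.read_camera(n); p,e=fit(n,im,kind,(t[0],t[1],yw*D),t[2]-h)
    d=R.from_euler('z',-yw,degrees=True).apply([*(p[:2]-t[:2]),0])
    print(n,"along,across mm",(d[:2]*1000).round(1),"dyaw",round(p[2]/D-yw,2),"rms",round(e,3))
    u=proj(n,np.array([[*t]]))[0].astype(int); c=im[max(u[1]-75,0):u[1]+75,max(u[0]-100,0):u[0]+100]
    if len(sys.argv)>3: save(sys.argv[3]+n,cv2.resize(c,None,fx=3,fy=3))
E
python3 g.py; python3 held.py bar .0105 hA
```

```text
t 3.67 [ 0.5031 -0.2137  0.1019] [ 1.7988e+02 -1.6000e-01  5.6000e+00] F [ 1.  -0.4 -1.6] w 0.0276 q7 -69.2
top along,across mm [-2.5 -4.6] dyaw 0.22 rms 0.365
scene along,across mm [ 0.2 -4.5] dyaw -0.3 rms 0.328
```

Run:
```python
import cv2,numpy as np
a=[cv2.imread(f'pics/hA{n}.png') for n in("top","scene")]
a=[cv2.resize(x,(600,int(x.shape[0]*600/x.shape[1]))) for x in a]
x=np.vstack(a); print(x.shape); cv2.imwrite('pics/hA.png',cv2.resize(x,(400,int(x.shape[0]*2/3))))
```

```text
(900, 600, 3)
```

View pics/hA.png

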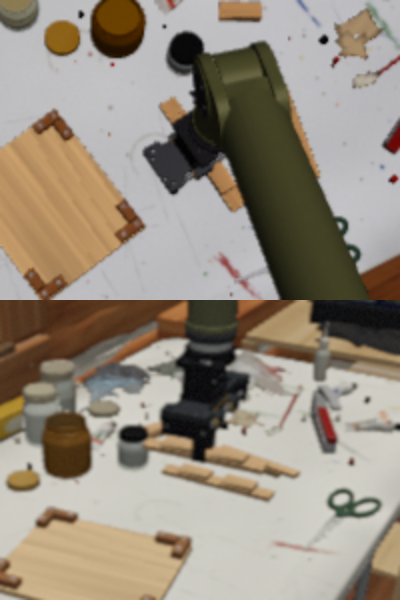

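```bash
python3 - <<'E'
s=open('fit.py').read()
s=s.replace("z=0.,pad=7):","z=0.,pad=7,ends=0):")
s=s.replace("    f=lambda p:(M*","""    if ends:
        K=np.zeros_like(M)
        for sg in(-1,1):
            q=proj(n,np.array([[sg*ends,0,.015]])@Rz.T+[pose[0],pose[1],z])[0]; q2=proj(n,np.array([[sg*(ends+.08),0,.015]])@Rz.T+[pose[0],pose[1],z])[0]
            vv,uu=np.mgrid[v0:v1,u0:u1]; K|=(((uu-q[0])*(q2-q)[0]+(vv-q[1])*(q2-q)[1])>0).astype(np.uint8)
        M=M*K
    f=lambda p:(M*""")
open('fit.py','w').write(s)
h=open('held.py').read().replace("t[2]-h)","t[2]-h,ends=float(sys.argv[4]),pad=5)")
open('held.py','w').write(h)
E
for e in .06 .075; do python3 held.py bar .0105 hB $e;done; python3 g.py
```

```text
top along,across mm [-1.9 -3.4] dyaw 0.73 rms 0.13
scene along,across mm [-4.6 -5.4] dyaw 2.11 rms 0.18
top along,across mm [-1.8 -3.2] dyaw 0.73 rms 0.111
scene along,across mm [-3.4 -7.6] dyaw 2.62 rms 0.16
t 3.98 [ 0.5012 -0.2128  0.0991] [-1.7993e+02  1.1000e-01  5.6100e+00] F [ 0.4  0.5 -1.2] w 0.0278 q7 -69.2
```

The held-piece fit disagrees with the TCP by about 3 mm. I'll set the bar back down and compare an unobstructed view with the TCP, which gives the camera-to-robot offset.

Request:
{"api": "move_arm", "payload": {"steps": [[[0,0,0.04],0],[[0,0,0.075],0],[[0,0,0.0895],0],[[0,0,0.0895],0],[[0,0,0.0895],0]]}}

```text
time_s: 4.6
tool_pos: [0.5025, -0.2133, 0.0113]
tool_rot: [180.0, -0.0, 5.6]
force: [-0.7, 1.0, -1.0]
grip_width: 0.0277
```

Run:
```python
from h import *
a=[]
for i in range(4): env.read_camera("top"); o=env.get_obs(); a.append([*o["tool_pos"],o["tool_rot"][2]])
print(np.round(a,4),np.mean(a,0).round(4))
```

```text
[[ 0.5025 -0.2134  0.0114  5.6038]
 [ 0.5024 -0.2134  0.0114  5.6012]
 [ 0.5024 -0.2133  0.0114  5.6022]
 [ 0.5023 -0.2134  0.0113  5.5956]] [ 0.5024 -0.2134  0.0114  5.6007]
```

Request:
{"api": "move_arm", "payload": {"steps": [[[0,0,0],0],[[0,0,0],0],[[0,0,-0.04],0],[[0,0,-0.08],0],[[0,0.05,-0.1],0],[[0,0.1,-0.1],0],[[0,0.15,-0.1],0],[[0,0.2,-0.1],0],[[0,0.25,-0.1],0],[[0,0.25,-0.1],0]], "hand": -0.2}}

```text
time_s: 6.05
tool_pos: [0.524, -0.4675, 0.11]
tool_rot: [179.9, 0.1, 5.2]
force: [-0.1, -0.5, 0.7]
grip_width: 0.052
```

Run:
```python
from fit import *
o=env.get_obs(); print(o["tool_pos"],o["time_s"])
for n in("top","scene"):
    im,d=env.read_camera(n); save('b1'+n,im)
    for k,kind,x,y,a in (("A","bar",.5015,-.2135,5.6),("board","board",.5545,.0251,9.74)):
        p,e=fit(n,im,kind,(x,y,a*D)); print(n,k,(p[:2]*1000).round(1),(p[2]/D).round(2),round(e,3))
```

```text
[ 0.52399303 -0.46754778  0.10997578] 6.05
top A [ 500.5 -215.8] 5.62 0.063
top board [554.5  25.1] 9.74 0.069
scene A [ 501.4 -217.3] 5.89 0.217
scene board [556.2  23.2] 9.87 0.107
```

Top camera reads y about 2.4 mm low against the robot, and the arm dragged the bar by that amount. I'll work with camera displacements relative to the grasp pose. Regrasping A.

```bash
python3 g.py .5024 -.2134 .11 5.6
```

```text
t 6.15 [ 0.5262 -0.4617  0.1103] [-1.7992e+02  2.0000e-02  5.5600e+00] F [0.2 0.3 0.1] w 0.0523 q7 -51.4
[ 0.0003 -0.2495  0.0007] -0.0007
```

Request:
{"api": "move_arm", "payload": {"steps": [[[0,-0.05,0],0],[[0,-0.1,0],0],[[0,-0.15,0],0],[[0,-0.2,0],0],[[0,-0.25,0],0],[[0,-0.25,0.0],0],[[0,-0.25,0.05],0],[[0,-0.25,0.085],0],[[0,-0.25,0.1],0],[[0,-0.25,0.1],0]]}}

```text
time_s: 7.4
tool_pos: [0.5022, -0.2129, 0.011]
tool_rot: [-180.0, 0.0, 5.6]
force: [0.4, 0.1, 0.6]
grip_width: 0.0524
```

Request:
{"api": "move_arm", "payload": {"steps": [[[0,0,0],0],[[0,0,0],0],[[0,0,0],0],[[0,0,0],0]], "hand": 1}}

```text
time_s: 7.9
tool_pos: [0.5023, -0.2134, 0.0115]
tool_rot: [180.0, -0.0, 5.6]
force: [-1.0, -0.3, 2.5]
grip_width: 0.0273
```

```bash
python3 g.py .5024 -.2134 .0814 5.6 .5677 -.0376 .0814 9.75 .5677 -.0376 .045 9.75
```

```text
t 7.9 [ 0.5023 -0.2134  0.0115] [ 1.7996e+02 -4.0000e-02  5.6000e+00] F [-1.  -0.3  2.5] w 0.0273 q7 -72.1
[ 0.0001  0.0001 -0.0699] -0.0
[ 0.0822 -0.1685 -0.07  ] -0.0724
[ 0.0822 -0.1685 -0.0336] -0.0724
```

Request:
{"api": "move_arm", "payload": {"steps": [[[0,0,-0.04],0],[[0,0,-0.07],0],[[0.02,-0.042,-0.07],-0.02],[[0.042,-0.084,-0.07],-0.04],[[0.062,-0.126,-0.07],-0.06],[[0.0822,-0.1685,-0.07],-0.0724],[[0.0822,-0.1685,-0.05],-0.0724],[[0.0822,-0.1685,-0.0336],-0.0724],[[0.0822,-0.1685,-0.0336],-0.0724],[[0.0822,-0.1685,-0.0336],-0.0724]]}}

```text
time_s: 9.15
tool_pos: [0.5673, -0.0387, 0.0445]
tool_rot: [180.0, 0.0, 9.6]
force: [0.6, 0.3, -1.6]
grip_width: 0.0274
```

```bash
python3 g.py .5677 -.0376 .0234 9.75
```

```text
t 9.15 [ 0.5673 -0.0387  0.0445] [1.7998e+02 1.0000e-02 9.6300e+00] F [ 0.6  0.3 -1.6] w 0.0274 q7 -88.6
[ 0.0006 -0.0011  0.0211] -0.002
```

Request:
{"api": "move_arm", "payload": {"steps": [[[0.0,0.0,0.0],0],[[0.0,0.0,0.0],0]]}}

```text
time_s: 9.4
tool_pos: [0.5678, -0.0378, 0.0451]
tool_rot: [180.0, -0.1, 9.7]
force: [0.3, 0.3, -0.8]
grip_width: 0.0274
```

```bash
python3 g.py .5677 -.0376 .0234 9.75
```

```text
t 9.4 [ 0.5678 -0.0378  0.0451] [ 1.7997e+02 -5.0000e-02  9.7200e+00] F [ 0.3  0.3 -0.8] w 0.0274 q7 -88.6
[-0.     -0.0002  0.0217] -0.0005
```

Settled on target. Lowering.

Request:
{"api": "move_arm", "payload": {"steps": [[[0,-0.0002,0.01],0],[[0,-0.0002,0.018],0],[[0,-0.0002,0.0217],0],[[0,-0.0002,0.0217],0],[[0,-0.0002,0.0217],0]]}}

```text
time_s: 10.02
tool_pos: [0.5665, -0.0372, 0.0235]
tool_rot: [180.0, 0.1, 9.8]
force: [-4.5, 0.2, 8.7]
grip_width: 0.0275
```

```bash
python3 g.py .5677 -.0376 .0234 9.75
```

```text
t 10.03 [ 0.5665 -0.0372  0.0235] [1.7998e+02 1.3000e-01 9.7600e+00] F [-4.5  0.2  8.7] w 0.0275 q7 -89.5
[0.0011 0.0006 0.0001] 0.0001
```

Request:
{"api": "move_arm", "payload": {"steps": [[[0,0,0],0],[[0,0,0],0],[[0,0,-0.04],0],[[0,0,-0.08],0],[[0,0.05,-0.1],0],[[0,0.1,-0.1],0],[[0,0.15,-0.1],0],[[0,0.2,-0.1],0],[[0,0.25,-0.1],0],[[0,0.25,-0.1],0]], "hand": -0.2}}

```text
time_s: 11.28
tool_pos: [0.6083, -0.2903, 0.1216]
tool_rot: [179.9, 0.1, 9.3]
force: [0.0, -0.3, 0.0]
grip_width: 0.0522
```

Run:
```python
from h import *
o=env.get_obs(); print(o["tool_pos"],o["time_s"])
im,_=env.read_camera("top"); im2,_=env.read_camera("scene")
a=cv2.resize(im[165:275,250:360],None,fx=5,fy=5,interpolation=cv2.INTER_CUBIC)
b=cv2.resize(im2[190:260,250:365],None,fx=5,fy=5,interpolation=cv2.INTER_CUBIC)
c=np.zeros((550,790,3),np.uint8); c[:,:400]=cv2.resize(a,(400,400))[0:1].repeat(550,0)*0; c[:400,:400]=cv2.resize(a,(400,400)); c[:237,400:790]=cv2.resize(b,(390,237)); save('A2',c[:400])
```

```text
[ 0.60827656 -0.29028453  0.12159136] 11.275
```

View pics/A2.png

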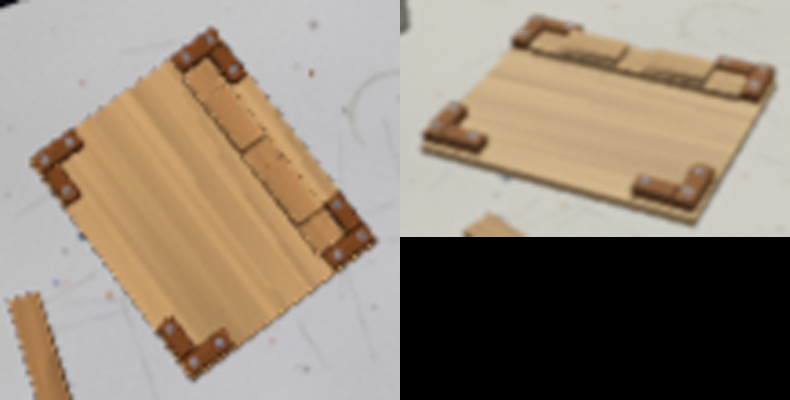

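Bar A looks seated in the right-hand cleats, since it reads parallel and flat. I'll register it photometrically against its earlier picture to measure its position and height.

```bash
cat > reg.py <<'E'
from fit import *
def pts(kind):
    L,w={"bar":(100,14),"rail":(80,14),"brace":(80,10)}[kind]
    x,y=np.meshgrid(np.arange(-L+.5,L,1.),np.arange(-w+.5,w,1.)); z=np.full_like(x,20.)
    if kind=="bar": z[(abs(x)>70)|(abs(x)<12)]=10
    return np.stack([x,y,z],-1).reshape(-1,3)/1000
def samp(n,im,P,pose):
    uv=proj(n,P@R.from_euler('z',pose[3]).as_matrix().T+pose[:3]).astype(np.float32)
    return cv2.remap(im.astype(np.float32),uv[:,0],uv[:,1],cv2.INTER_LINEAR).reshape(-1,3)
def reg(n,im0,pose0,im1,pose1,kind,half=False):
    P=pts(kind)
    a=samp(n,im0,P,pose0).mean(1); g=cv2.GaussianBlur
    def f(p):
        b=samp(n,im1,P,(pose1[0]+p[0]*.01,pose1[1]+p[1]*.01,pose1[2],pose1[3]+p[2]*.1)).mean(1)
        return (b-b.mean())/b.std()-(a-a.mean())/a.std()
    best=None
    for sx in(-.4,0,.4):
        for sy in(-.4,0,.4):
            r=least_squares(f,[sx,sy,0],diff_step=.02,x_scale=.1,loss='soft_l1')
            if best is None or r.cost<best.cost: best=r
    p=best.x; return np.array([pose1[0]+p[0]*.01,pose1[1]+p[1]*.01,pose1[3]+p[2]*.1]),np.sqrt((f(p)**2).mean())
def inboard(p,b):
    d=R.from_euler('z',-b[2]).apply([p[0]-b[0],p[1]-b[1],0]); return (d[:2]*1000).round(1),((p[2]-b[2])/D).round(2)
rd=lambda f:cv2.imread('pics/'+f+'.png')[:,:,::-1]
BD={"top":(.5545,.0251,9.74*D),"scene":(.5563,.0231,9.87*D)}
E
python3 - <<'E'
from reg import *
P0={"top":(.5005,-.2158,0,5.62*D),"scene":(.5016,-.2172,0,5.62*D)}
for n in("top","scene"):
    im,d=env.read_camera(n); save('c'+n,im); b=BD[n]
    x,y=R.from_euler('z',b[2]).apply([0,-.066,0])[:2]
    p,e=reg(n,rd('b1'+n),P0[n],im,(b[0]+x,b[1]+y,.012,b[2]),"bar"); print(n,inboard(p,b),round(e,3))
    W=cloud(n,d)
    if n=="top":
        for a,bb in((-95,-75),(-65,-20),(-8,8),(20,65),(75,95)):
            q=np.array([[i,j,0.] for i in np.linspace(a,bb,9) for j in(-72,-66,-60)])/1000
            q=R.from_euler('z',b[2]).apply(q)+[b[0],b[1],.027]; uv=np.round(proj(n,q)).astype(int); print(a,bb,np.nanmedian(W[uv[:,1],uv[:,0],2]).round(4))
        q=R.from_euler('z',b[2]).apply(np.array([[i,j,0.] for i in(-40,0,40) for j in(-20,0,20)])/1000)+[b[0],b[1],.012];uv=np.round(proj(n,q)).astype(int); print("board",np.nanmedian(W[uv[:,1],uv[:,0],2]))
E
```

```text
top (array([ -0.9, -63.7]), np.float64(0.05)) 0.799
-95 -75 0.0219
-65 -20 0.0323
-8 8 0.0211
20 65 0.0334
75 95 0.0224
board 0.012071951143707293
scene (array([ -3.3, -48.7]), np.float64(0.2)) 0.803
```

Depth shows bar A lying flat, at 22/32/22 mm on the 12 mm board, so it is seated. Next is bar B.

```bash
python3 g.py .512 -.2943 .1 2.05
```

```text
t 11.47 [ 0.61   -0.2816  0.1226] [-179.93    0.      9.88] F [-0.2  0.3 -0.1] w 0.0523 q7 -65.3
[-0.0987 -0.0042  0.0226] 0.1366
```

Request:
{"api": "move_arm", "payload": {"steps": [[[-0.04,-0.002,0.0],0.07],[[-0.08,-0.003,0.01],0.1366],[[-0.0987,-0.0042,0.0226],0.1366],[[-0.0987,-0.0042,0.0226],0.1366],[[-0.0987,-0.0042,0.0226],0.1366],[[-0.0987,-0.0042,0.0226],0.1366]]}}

```text
time_s: 12.22
tool_pos: [0.5134, -0.2954, 0.101]
tool_rot: [180.0, -0.1, 2.0]
force: [0.3, 0.3, 0.7]
grip_width: 0.0521
```

```bash
python3 g.py .512 -.2943 .0112 2.05
```

```text
t 12.22 [ 0.5134 -0.2954  0.101 ] [ 1.7998e+02 -1.0000e-01  2.0400e+00] F [0.3 0.3 0.7] w 0.0521 q7 -66.6
[-0.0016 -0.0012  0.0898] -0.0002
```

Request:
{"api": "move_arm", "payload": {"steps": [[[-0.001,-0.0008,0.04],0],[[-0.001,-0.0008,0.07],0],[[-0.001,-0.0008,0.085],0],[[-0.001,-0.0008,0.0898],0],[[-0.001,-0.0008,0.0898],0]]}}

```text
time_s: 12.85
tool_pos: [0.5115, -0.2956, 0.0111]
tool_rot: [180.0, -0.1, 1.9]
force: [0.2, 0.4, -0.1]
grip_width: 0.0522
```

Request:
{"api": "move_arm", "payload": {"steps": [[[0,0,0],0],[[0,0,0],0],[[0,0,0],0],[[0,0,0],0]], "hand": 1}}

```text
time_s: 13.35
tool_pos: [0.5109, -0.2955, 0.0109]
tool_rot: [180.0, -0.0, 1.9]
force: [0.2, -0.2, 3.2]
grip_width: 0.0275
```

```bash
python3 g.py .5448 .0925 .09 9.75 .5448 .0925 .045 9.75
```

```text
t 13.35 [ 0.5109 -0.2955  0.0109] [ 1.7998e+02 -2.0000e-02  1.9300e+00] F [ 0.2 -0.2  3.2] w 0.0275 q7 -68.8
[ 0.047  -0.3866 -0.0792] -0.1365
[ 0.047  -0.3866 -0.0342] -0.1365
```

Request:
{"api": "move_arm", "payload": {"steps": [[[0,0,-0.04],0],[[0,0,-0.079],0],[[0.005,-0.045,-0.079],-0.02],[[0.011,-0.09,-0.079],-0.04],[[0.016,-0.135,-0.079],-0.06],[[0.022,-0.18,-0.079],-0.08],[[0.027,-0.225,-0.079],-0.1],[[0.032,-0.27,-0.079],-0.12],[[0.037,-0.315,-0.079],-0.1365],[[0.043,-0.355,-0.079],-0.1365],[[0.0459,-0.3866,-0.079],-0.1365],[[0.0459,-0.3866,-0.05],-0.1365],[[0.0459,-0.3866,-0.034],-0.1365],[[0.0459,-0.3866,-0.034],-0.1365],[[0.0459,-0.3866,-0.034],-0.1365],[[0.0459,-0.3866,-0.034],-0.1365]]}}

```text
time_s: 15.35
tool_pos: [0.5443, 0.0922, 0.0454]
tool_rot: [180.0, -0.1, 9.7]
force: [-0.6, 0.6, 0.4]
grip_width: 0.0275
```

```bash
python3 g.py .5437 .0925 .0229 9.75
```

```text
t 15.35 [0.5443 0.0922 0.0454] [ 1.7998e+02 -9.0000e-02  9.7000e+00] F [-0.6  0.6  0.4] w 0.0275 q7 -103.4
[-0.0006 -0.0004  0.0225] -0.0008
```

Request:
{"api": "move_arm", "payload": {"steps": [[[-0.0006,-0.0004,0.01],0],[[-0.0006,-0.0004,0.017],0],[[-0.0006,-0.0004,0.0205],0],[[-0.0006,-0.0004,0.0205],0],[[-0.0006,-0.0004,0.0205],0]]}}

```text
time_s: 15.98
tool_pos: [0.543, 0.0929, 0.024]
tool_rot: [-180.0, -0.0, 9.8]
force: [1.1, -0.3, -0.3]
grip_width: 0.0276
```

Request:
{"api": "move_arm", "payload": {"steps": [[[0,0,0.0015],0],[[0,0,0.002],0],[[0,0,0.002],0]]}}

```text
time_s: 16.35
tool_pos: [0.5432, 0.0929, 0.0229]
tool_rot: [180.0, -0.0, 9.7]
force: [-2.2, -0.7, 5.0]
grip_width: 0.0278
```

Request:
{"api": "move_arm", "payload": {"steps": [[[0,0,0],0],[[0,0,0],0],[[0,0,-0.04],0],[[0,0,-0.08],0],[[-0.02,-0.045,-0.1],0],[[-0.04,-0.09,-0.1],0],[[-0.06,-0.135,-0.1],0],[[-0.08,-0.18,-0.1],0],[[-0.08,-0.23,-0.1],0],[[-0.08,-0.23,-0.1],0]], "hand": -0.2}}

```text
time_s: 17.6
tool_pos: [0.423, 0.3106, 0.1224]
tool_rot: [-179.8, -0.0, 10.2]
force: [0.6, -0.5, 0.6]
grip_width: 0.0522
```

```bash
cat > rect.py <<'E'
import sys; from reg import *
def rectify(n,im,z,s=3):
    b=BD[n]; c=np.array([[-125,-105],[125,-105],[125,105],[-125,105]],float)
    P=R.from_euler('z',b[2]).apply(np.c_[c/1000,np.zeros(4)])+[b[0],b[1],z]
    H=cv2.getPerspectiveTransform(proj(n,P).astype(np.float32),((c+[125,105])*s*[1,-1]+[0,210*s]).astype(np.float32))
    return cv2.warpPerspective(im,H,(250*s,210*s),flags=cv2.INTER_CUBIC)
if __name__=="__main__":
    im,d=env.read_camera("top"); save(sys.argv[1]+'raw',im); W=cloud("top",d); b=BD["top"]
    im2,_=env.read_camera("scene"); save(sys.argv[1]+'scene',im2)
    r=rectify("top",im,float(sys.argv[2]),3)
    for x in(100,70,12,-12,-70,-100): cv2.line(r,(int((x+125)*3),0),(int((x+125)*3),629),(0,0,255),1)
    for y in(80,52,-52,-80): cv2.line(r,(0,int((105-y)*3)),(749,int((105-y)*3)),(0,0,255),1)
    save(sys.argv[1],r[:600])
    def hh(xs,ys):
        q=R.from_euler('z',b[2]).apply(np.array([[i,j,0.] for i in xs for j in ys])/1000)+[b[0],b[1],.03]; uv=np.round(proj("top",q)).astype(int); return (np.nanmedian(W[uv[:,1],uv[:,0],2])*1000).round(1)
    for y in(66,0,-66): print(y,[hh(np.linspace(a,c,9),(y-6,y,y+6)) for a,c in((-95,-77),(-62,-20),(-7,7),(20,62),(77,95))])
    print(env.get_obs()["time_s"])
E
python3 rect.py AB .032; python3 g.py
```

```text
66 [np.float64(23.0), np.float64(32.5), np.float64(22.6), np.float64(32.3), np.float64(20.6)]
0 [np.float64(13.7), np.float64(11.6), np.float64(13.1), np.float64(12.0), np.float64(13.3)]
-66 [np.float64(23.1), np.float64(32.5), np.float64(25.5), np.float64(34.0), np.float64(23.8)]
17.7
t 17.7 [0.4249 0.306  0.1217] [1.7997e+02 3.0000e-02 9.8200e+00] F [ 0.3 -1.7  0.3] w 0.0523 q7 -126.8
```

View pics/AB.png

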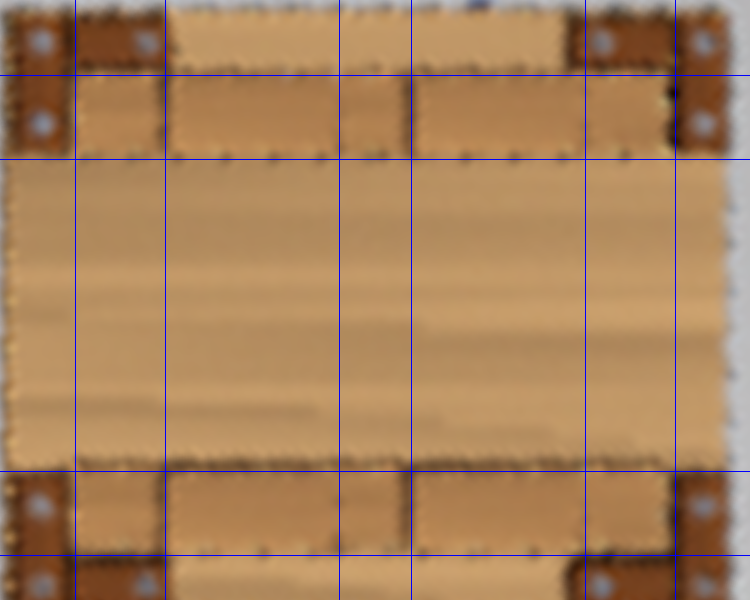

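Both bars are seated flat. Rectified, they sit at about (-1, +67.3) and (-1, -64.7) in the board frame, so the gap between them is correct. The whole pair is shifted roughly (-1, +1.3) mm, which is inside the play, and I'll aim the rails accordingly. Rail b next.

```bash
python3 g.py .472 .2162 .09 -9
```

```text
t 17.7 [0.4249 0.306  0.1217] [1.7997e+02 3.0000e-02 9.8200e+00] F [ 0.3 -1.7  0.3] w 0.0523 q7 -126.8
[0.0311 0.0965 0.0317] 0.3285
```

Request:
{"api": "move_arm", "payload": {"steps": [[[0.01,0.03,0.01],0.1],[[0.02,0.065,0.02],0.22],[[0.0311,0.0965,0.0317],0.3285],[[0.0311,0.0965,0.0317],0.3285],[[0.0311,0.0965,0.0317],0.3285],[[0.0311,0.0965,0.0317],0.3285]]}}

```text
time_s: 18.45
tool_pos: [0.472, 0.2164, 0.0905]
tool_rot: [-180.0, -0.0, -9.1]
force: [0.2, -0.0, 1.1]
grip_width: 0.0521
```

```bash
python3 g.py .472 .2162 .013 -9
```

```text
t 18.45 [0.472  0.2164 0.0905] [-1.7999e+02 -2.0000e-02 -9.0500e+00] F [ 0.2 -0.   1.1] w 0.0521 q7 -134.3
[-0.      0.0002  0.0775] -0.0009
```

Request:
{"api": "move_arm", "payload": {"steps": [[[0,0,0.04],0],[[0,0,0.065],0],[[0,0,0.0775],0],[[0,0,0.0775],0],[[0,0,0.0775],0]]}}

```text
time_s: 19.08
tool_pos: [0.4729, 0.2168, 0.0138]
tool_rot: [-179.9, -0.1, -9.0]
force: [0.1, -0.0, 0.1]
grip_width: 0.0526
```

Request:
{"api": "move_arm", "payload": {"steps": [[[0,0,0],0],[[0,0,0],0],[[0,0,0],0],[[0,0,0],0]], "hand": 1}}

```text
time_s: 19.58
tool_pos: [0.4723, 0.2161, 0.013]
tool_rot: [180.0, -0.0, -9.1]
force: [-0.2, -1.3, 2.1]
grip_width: 0.0276
```

```bash
python3 g.py .472 .2162 .06 99.74
```

```text
t 19.57 [0.4723 0.2161 0.013 ] [ 1.80e+02 -2.00e-02 -9.08e+00] F [-0.2 -1.3  2.1] w 0.0276 q7 -138.8
[-0.0003 -0.0001 -0.047 ] -1.8993
```

Request:
{"api": "move_arm", "payload": {"steps": [[[0,0,-0.035],0],[[0,0,-0.047],-0.17],[[0,0,-0.047],-0.34],[[0,0,-0.047],-0.51],[[0,0,-0.047],-0.68],[[0,0,-0.047],-0.85],[[0,0,-0.047],-1.02],[[0,0,-0.047],-1.19],[[0,0,-0.047],-1.36],[[0,0,-0.047],-1.53],[[0,0,-0.047],-1.7],[[0,0,-0.047],-1.8],[[0,0,-0.047],-1.8993],[[0,0,-0.03],-1.8993],[[0,0,-0.01],-1.8993],[[0,0,0.0],-1.8993],[[0,0,0.0],-1.8993],[[0,0,0.0],-1.8993]]}}

```text
time_s: 21.82
tool_pos: [0.4717, 0.2162, 0.0121]
tool_rot: [-180.0, 0.0, 99.8]
force: [0.2, -0.7, -1.2]
grip_width: 0.0281
```

```bash
python3 g.py
```

```text
t 21.82 [0.4717 0.2162 0.0121] [-179.95    0.     99.75] F [ 0.2 -0.7 -1.2] w 0.0281 q7 -37.9
```

Request:
{"api": "move_arm", "payload": {"steps": [[[0,0,0],0],[[0,0,0],0],[[0,0,-0.04],0],[[0,0,-0.08],0],[[0.03,0,-0.1],0],[[0.08,0,-0.1],0],[[0.13,0,-0.1],0],[[0.18,0,-0.1],0],[[0.22,0,-0.1],0],[[0.22,0,-0.1],0]], "hand": -0.2}}

```text
time_s: 23.08
tool_pos: [0.4321, 0.4369, 0.113]
tool_rot: [-180.0, -0.2, 100.1]
force: [-0.2, -0.6, 1.3]
grip_width: 0.0524
```

```bash
python3 - <<'E'
from fit import *
for n in("top","scene"):
    im,d=env.read_camera(n); save('rb'+n,im)
    p,e=fit(n,im,"rail",(.472,.2161,99.7*D),pad=6); print(n,(p[:2]*1000).round(1),(p[2]/D).round(2),round(e,3))
E
python3 g.py
```

```text
top [470. 215.] 99.82 0.195
scene [473.5 198. ] 102.53 0.237
t 23.18 [0.4347 0.4327 0.1124] [-1.7998e+02  5.0000e-02  9.9780e+01] F [ 0.2 -0.2 -0.3] w 0.0524 q7 -56.8
```

Run:
```python
from reg import *
im=rd('rbtop'); A=(alpha(im)*255).astype(np.uint8)
c=np.hstack([im[190:320,180:310],cv2.cvtColor(A,cv2.COLOR_GRAY2BGR)[190:320,180:310]]); save('rbv',cv2.resize(c,None,fx=3,fy=3))
```

```text
(no output)
```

View pics/rbv.png

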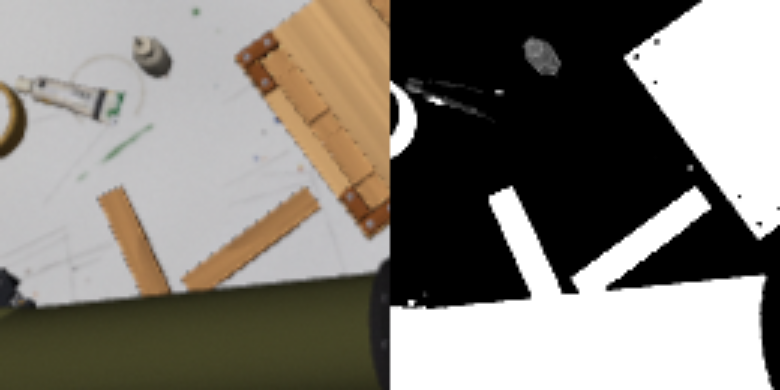

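```bash
python3 g.py .53 -.02 .13 99.74
```

```text
t 23.18 [0.4347 0.4327 0.1124] [-1.7998e+02  5.0000e-02  9.9780e+01] F [ 0.2 -0.2 -0.3] w 0.0524 q7 -56.8
[-0.4623  0.0169 -0.0172] 0.0008
```

Request:
{"api": "move_arm", "payload": {"steps": [[[-0.05,0.002,-0.01],0],[[-0.1,0.004,-0.017],0],[[-0.15,0.006,-0.017],0],[[-0.2,0.008,-0.017],0],[[-0.25,0.01,-0.017],0],[[-0.3,0.012,-0.017],0],[[-0.35,0.013,-0.017],0],[[-0.4,0.015,-0.017],0],[[-0.46,0.017,-0.017],0],[[-0.46,0.017,-0.017],0]]}}

```text
time_s: 24.42
tool_pos: [0.5294, -0.0264, 0.1292]
tool_rot: [-179.9, 0.2, 99.0]
force: [-0.6, 0.2, -0.8]
grip_width: 0.0521
```

```bash
python3 - <<'E'
from fit import *
for n in("top","scene"):
    im,d=env.read_camera(n); save('rb'+n,im)
    p,e=fit(n,im,"rail",(.471,.2155,99.7*D),pad=5); print(n,(p[:2]*1000).round(1),(p[2]/D).round(2),round(e,3))
    p,e=fit(n,im,"rail",(.506,.325,-.7*D),pad=5); print(n,(p[:2]*1000).round(1),(p[2]/D).round(2),round(e,3))
E
python3 g.py .4717 .2162 .1 99.75
```

```text
top [470.5 214.5] 99.69 0.054
top [506.2 324.7] -0.7 0.053
scene [472. 211.] 100.08 0.173
scene [507.2 324. ] -0.97 0.13
t 24.52 [ 0.5289 -0.0199  0.1295] [-1.7996e+02  3.0000e-02  9.9470e+01] F [0.6 0.3 0.2] w 0.0525 q7 -2.9
[ 0.2423 -0.0176  0.0294] -0.0049
```

Calibration is now consistent: tool = top camera + (1.2, 1.7) mm, and the scene camera is offset as before. Regrasping rail b for the near end.

Request:
{"api": "move_arm", "payload": {"steps": [[[0.05,-0.004,0.005],-0.005],[[0.1,-0.008,0.012],-0.005],[[0.15,-0.012,0.02],-0.005],[[0.2,-0.0155,0.0294],-0.005],[[0.2423,-0.0176,0.0294],-0.005],[[0.2423,-0.0176,0.0294],-0.005],[[0.2423,-0.0176,0.0294],-0.005],[[0.2423,-0.0176,0.0294],-0.005]]}}

```text
time_s: 25.52
tool_pos: [0.4715, 0.2168, 0.1002]
tool_rot: [-180.0, 0.1, 99.9]
force: [0.5, -0.8, -1.2]
grip_width: 0.0522
```

```bash
python3 g.py .4717 .2162 .0128 99.75
```

```text
t 25.52 [0.4715 0.2168 0.1002] [-1.7999e+02  6.0000e-02  9.9920e+01] F [ 0.5 -0.8 -1.2] w 0.0522 q7 -32.2
[-0.0006  0.0001  0.0874] 0.0029
```

Request:
{"api": "move_arm", "payload": {"steps": [[[0,0,0.04],0],[[0,0,0.07],0],[[0,0,0.087],0],[[0,0,0.087],0],[[0,0,0.087],0]]}}

```text
time_s: 26.15
tool_pos: [0.472, 0.2185, 0.0143]
tool_rot: [179.9, -0.0, 100.0]
force: [0.6, 0.3, 0.3]
grip_width: 0.0527
```

Request:
{"api": "move_arm", "payload": {"steps": [[[0,0,0],0],[[0,0,0],0],[[0,0,0],0],[[0,0,0],0]], "hand": 1}}

```text
time_s: 26.65
tool_pos: [0.4713, 0.2183, 0.0136]
tool_rot: [180.0, 0.0, 100.0]
force: [-0.4, -0.3, 2.3]
grip_width: 0.0279
```

```bash
python3 g.py .4703 .0131 .08 99.75 .4703 .0131 .048 99.75
```

```text
t 26.65 [0.4713 0.2183 0.0136] [1.7998e+02 1.0000e-02 1.0003e+02] F [-0.4 -0.3  2.3] w 0.0279 q7 -38.4
[-0.2019 -0.0367 -0.0664] 0.0049
[-0.2019 -0.0367 -0.0344] 0.0049
```

Request:
{"api": "move_arm", "payload": {"steps": [[[0,0,-0.035],0],[[0,0,-0.07],0],[[-0.045,-0.008,-0.07],0.005],[[-0.09,-0.016,-0.07],0.005],[[-0.13,-0.024,-0.07],0.005],[[-0.17,-0.031,-0.07],0.005],[[-0.1998,-0.0367,-0.07],0.005],[[-0.1998,-0.0367,-0.05],0.005],[[-0.1998,-0.0367,-0.0374],0.005],[[-0.1998,-0.0367,-0.0374],0.005],[[-0.1998,-0.0367,-0.0374],0.005],[[-0.1998,-0.0367,-0.0374],0.005]]}}

```text
time_s: 28.15
tool_pos: [0.4703, 0.0155, 0.0513]
tool_rot: [179.9, 0.0, 99.8]
force: [-0.5, -0.1, 0.4]
grip_width: 0.0281
```

```bash
python3 g.py .4699 .0152 .0256 99.75
```

```text
t 28.15 [0.4703 0.0155 0.0513] [1.7995e+02 2.0000e-02 9.9800e+01] F [-0.5 -0.1  0.4] w 0.0281 q7 -7.7
[-0.0003 -0.0004  0.0257] 0.0008
```

Request:
{"api": "move_arm", "payload": {"steps": [[[-0.0003,-0.0004,0.007],0],[[-0.0003,-0.0004,0.0135],0],[[-0.0003,-0.0004,0.016],0],[[-0.0003,-0.0004,0.016],0]]}}

```text
time_s: 28.65
tool_pos: [0.4692, 0.0148, 0.0344]
tool_rot: [-180.0, -0.0, 99.8]
force: [-0.4, -0.5, -1.2]
grip_width: 0.0278
```

Request:
{"api": "move_arm", "payload": {"steps": [[[0,0,0.004],0],[[0,0,0.007],0],[[0,0,0.0095],0],[[0,0,0.0095],0],[[0,0,0.0095],0]]}}

```text
time_s: 29.28
tool_pos: [0.4695, 0.0148, 0.0256]
tool_rot: [-180.0, 0.0, 99.7]
force: [-2.0, -0.8, 5.4]
grip_width: 0.0279
```

Request:
{"api": "move_arm", "payload": {"steps": [[[0,0,0],0],[[0,0,0],0],[[0,0,-0.04],0],[[0,0,-0.08],0]], "hand": -0.2}}

```text
time_s: 29.78
tool_pos: [0.469, 0.015, 0.1057]
tool_rot: [-179.9, -0.1, 99.8]
force: [0.9, -0.6, 0.0]
grip_width: 0.0511
```

```bash
python3 g.py .5074 .3262 .1 179.3
```

```text
t 29.77 [0.469  0.015  0.1057] [-1.7995e+02 -7.0000e-02  9.9780e+01] F [ 0.9 -0.6  0. ] w 0.0511 q7 -1.9
[0.3001 0.0907 0.006 ] -1.3879
```

Request:
{"api": "move_arm", "payload": {"steps": [[[0.04,0.012,0.0],-0.17],[[0.08,0.024,0.0],-0.34],[[0.12,0.036,0.0],-0.51],[[0.16,0.048,0.0],-0.68],[[0.2,0.06,0.0],-0.85],[[0.24,0.073,0.0],-1.02],[[0.28,0.085,0.0],-1.19],[[0.3,0.0907,0.006],-1.36],[[0.3,0.0907,0.006],-1.388],[[0.3,0.0907,0.006],-1.388],[[0.3,0.0907,0.006],-1.388]]}}

```text
time_s: 31.15
tool_pos: [0.5086, 0.3243, 0.0993]
tool_rot: [-179.9, 0.0, 179.1]
force: [-0.3, -0.4, -1.0]
grip_width: 0.0519
```

```bash
python3 g.py .5074 .3262 .013 179.3
```

```text
t 31.15 [0.5086 0.3243 0.0993] [-1.7993e+02  3.0000e-02  1.7908e+02] F [-0.3 -0.4 -1. ] w 0.0519 q7 28.2
[0.0013 0.002  0.0863] -0.0038
```

Request:
{"api": "move_arm", "payload": {"steps": [[[0.001,0.0017,0.04],-0.002],[[0.001,0.0017,0.07],-0.002],[[0.001,0.0017,0.0863],-0.002],[[0.001,0.0017,0.0863],-0.002],[[0.001,0.0017,0.0863],-0.002]]}}

```text
time_s: 31.78
tool_pos: [0.5078, 0.328, 0.0142]
tool_rot: [179.9, 0.1, 179.4]
force: [0.2, 0.2, -0.4]
grip_width: 0.0521
```

Request:
{"api": "move_arm", "payload": {"steps": [[[0,0,0],0],[[0,0,0],0],[[0,0,0],0],[[0,0,0],0]], "hand": 1}}

```text
time_s: 32.28
tool_pos: [0.5072, 0.3275, 0.0131]
tool_rot: [-180.0, 0.0, 179.4]
force: [-0.7, -0.6, 2.3]
grip_width: 0.0278
```

```bash
python3 g.py .6398 .0422 .1 99.75 .6398 .0422 .05 99.75
```

```text
t 32.27 [0.5072 0.3275 0.0131] [-1.7999e+02  1.0000e-02  1.7939e+02] F [-0.7 -0.6  2.3] w 0.0278 q7 24.8
[-0.1357 -0.2839 -0.0868] 1.3899
[-0.1357 -0.2839 -0.0368] 1.3899
```

Request:
{"api": "move_arm", "payload": {"steps": [[[0,0,-0.045],0],[[0,0,-0.087],0],[[0,-0.05,-0.087],0.0],[[0,-0.1,-0.087],0.1],[[0,-0.15,-0.087],0.27],[[0,-0.2,-0.087],0.44],[[0,-0.24,-0.087],0.61],[[-0.03,-0.265,-0.087],0.78],[[-0.07,-0.2839,-0.087],0.95],[[-0.11,-0.2839,-0.087],1.12],[[-0.1357,-0.2839,-0.087],1.29],[[-0.1357,-0.2839,-0.087],1.39],[[-0.1357,-0.2839,-0.06],1.39],[[-0.1357,-0.2839,-0.04],1.39],[[-0.1357,-0.2839,-0.04],1.39],[[-0.1357,-0.2839,-0.04],1.39],[[-0.1357,-0.2839,-0.04],1.39]]}}

```text
time_s: 34.4
tool_pos: [0.6404, 0.0423, 0.054]
tool_rot: [179.9, 0.0, 99.7]
force: [-0.8, -0.0, 0.0]
grip_width: 0.0278
```

```bash
python3 g.py .6398 .0422 .0251 99.75
```

```text
t 34.4 [0.6404 0.0423 0.054 ] [1.7991e+02 1.0000e-02 9.9740e+01] F [-0.8 -0.   0. ] w 0.0278 q7 -16.8
[ 0.     -0.0007  0.0289] -0.0001
```

Request:
{"api": "move_arm", "payload": {"steps": [[[0,-0.0006,0.008],0],[[0,-0.0006,0.0155],0],[[0,-0.0006,0.019],0],[[0,-0.0006,0.019],0]]}}

```text
time_s: 34.9
tool_pos: [0.6388, 0.042, 0.0334]
tool_rot: [-179.9, -0.0, 99.7]
force: [0.5, 0.4, -1.0]
grip_width: 0.0277
```

Request:
{"api": "move_arm", "payload": {"steps": [[[0,0,0.004],0],[[0,0,0.007],0],[[0,0,0.0097],0],[[0,0,0.0097],0],[[0,0,0.0097],0]]}}

```text
time_s: 35.52
tool_pos: [0.6392, 0.042, 0.0252]
tool_rot: [-180.0, 0.0, 99.7]
force: [-2.2, 0.8, 5.2]
grip_width: 0.0275
```

Request:
{"api": "move_arm", "payload": {"steps": [[[0,0,0],0],[[0,0,0],0],[[0,0,-0.045],0],[[0,0,-0.09],0]], "hand": -0.2}}

```text
time_s: 36.02
tool_pos: [0.6387, 0.042, 0.1146]
tool_rot: [-179.9, -0.0, 99.8]
force: [-0.7, -0.4, 0.6]
grip_width: 0.051
```

```bash
python3 g.py .4762 -.3855 .1 170
```

```text
t 36.02 [0.6387 0.042  0.1146] [-1.7992e+02 -3.0000e-02  9.9760e+01] F [-0.7 -0.4  0.6] w 0.051 q7 -14.7
[-0.3938 -0.2326  0.0147] -1.226
```

Run:
```python
from fit import *
for n in("top","scene"):
    im,d=env.read_camera(n)
    for pd in(5,3):
        p,e=fit(n,im,"brace",(.475,-.388,-10*D),pad=pd); print(n,(p[:2]*1000).round(1),(p[2]/D).round(2),round(e,3))
```

```text
top [ 475.2 -388.3] -9.91 0.109
top [ 475.2 -388.3] -9.91 0.12
scene [ 477.4 -391. ] -10.4 0.124
scene [ 477.4 -391. ] -10.4 0.139
```

Request:
{"api": "move_arm", "payload": {"steps": [[[-0.03,-0.018,0.0],-0.12],[[-0.07,-0.04,0.0],-0.25],[[-0.11,-0.065,0.0],-0.4],[[-0.15,-0.089,0.0],-0.55],[[-0.19,-0.112,0.0],-0.7],[[-0.23,-0.136,0.0],-0.85],[[-0.27,-0.16,0.0],-1.0],[[-0.31,-0.183,0.0],-1.15],[[-0.35,-0.207,0.005],-1.226],[[-0.3938,-0.2326,0.0147],-1.226],[[-0.3938,-0.2326,0.0147],-1.226],[[-0.3938,-0.2326,0.0147],-1.226],[[-0.3938,-0.2326,0.0147],-1.226]]}}

```text
time_s: 37.75
tool_pos: [0.4775, -0.3836, 0.0998]
tool_rot: [180.0, 0.0, 170.2]
force: [-0.2, -0.6, 0.3]
grip_width: 0.0521
```

```bash
python3 rect.py rails .032; python3 g.py .4762 -.3855 .013 170
```

```text
66 [np.float64(34.0), np.float64(30.5), np.float64(22.6), np.float64(31.7), np.float64(31.0)]
0 [np.float64(33.2), np.float64(13.0), np.float64(13.6), np.float64(13.6), np.float64(32.6)]
-66 [np.float64(33.4), np.float64(32.4), np.float64(22.5), np.float64(30.8), np.float64(31.9)]
37.85
t 37.85 [ 0.4774 -0.384   0.0999] [-1.7998e+02  2.0000e-02  1.7014e+02] F [-0.3  0.3 -0.5] w 0.0521 q7 92.0
[ 0.001  -0.0016  0.0869] 0.0025
```

View pics/rails.png

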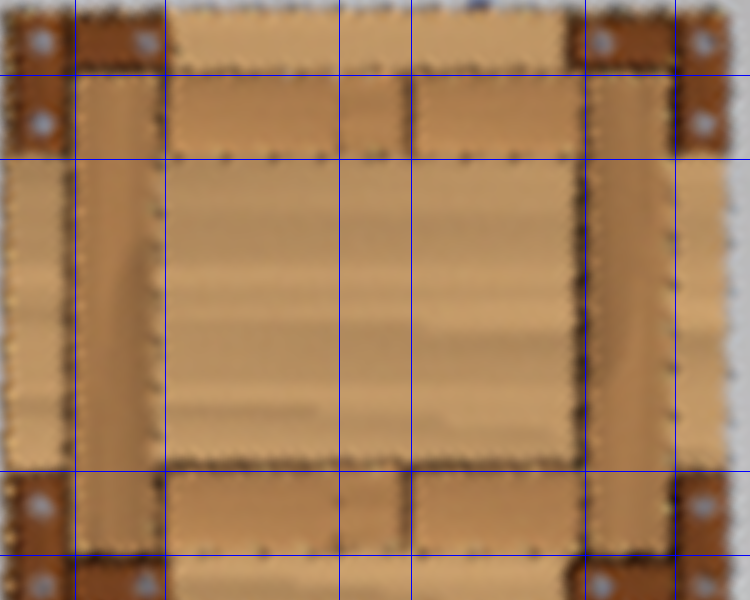

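Both rails are seated: top heights measure 31–34 mm at every joint, with 32 expected. The brace is last. Its slots are centred near x = -1 mm in the board frame.

Request:
{"api": "move_arm", "payload": {"steps": [[[0.001,-0.0014,0.04],0.0025],[[0.001,-0.0014,0.07],0.0025],[[0.001,-0.0014,0.0869],0.0025],[[0.001,-0.0014,0.0869],0.0025],[[0.001,-0.0014,0.0869],0.0025]]}}

```text
time_s: 38.48
tool_pos: [0.4764, -0.3868, 0.014]
tool_rot: [-179.9, 0.1, 169.9]
force: [0.1, -0.3, -0.3]
grip_width: 0.052
```

Request:
{"api": "move_arm", "payload": {"steps": [[[0,0,0],0],[[0,0,0],0],[[0,0,0],0],[[0,0,0],0],[[0,0,0],0]], "hand": 1}}

```text
time_s: 39.1
tool_pos: [0.4754, -0.3867, 0.0128]
tool_rot: [-180.0, 0.0, 169.9]
force: [-0.5, 0.3, 1.0]
grip_width: 0.0199
```

```bash
python3 g.py .5545 .0276 .1 99.75 .5545 .0276 .053 99.75
```

```text
t 39.1 [ 0.4754 -0.3867  0.0128] [-179.99    0.    169.85] F [-0.5  0.3  1. ] w 0.0199 q7 88.8
[-0.0049  0.4217 -0.0873] 1.2235
[-0.0049  0.4217 -0.0403] 1.2235
```

Request:
{"api": "move_arm", "payload": {"steps": [[[0,0,-0.045],0],[[0,0,-0.0873],0],[[0,0.04,-0.0873],0.1],[[0,0.085,-0.0873],0.25],[[0,0.13,-0.0873],0.4],[[-0.002,0.175,-0.0873],0.55],[[-0.002,0.22,-0.0873],0.7],[[-0.003,0.265,-0.0873],0.85],[[-0.004,0.31,-0.0873],1.0],[[-0.0045,0.355,-0.0873],1.12],[[-0.0045,0.395,-0.0873],1.2235],[[-0.0045,0.4227,-0.0873],1.2235],[[-0.0045,0.4227,-0.06],1.2235],[[-0.0045,0.4227,-0.041],1.2235],[[-0.0045,0.4227,-0.041],1.2235],[[-0.0045,0.4227,-0.041],1.2235],[[-0.0045,0.4227,-0.041],1.2235]]}}

```text
time_s: 41.22
tool_pos: [0.555, 0.0283, 0.0545]
tool_rot: [179.9, 0.0, 99.7]
force: [0.4, -0.5, -0.1]
grip_width: 0.0197
```

```bash
python3 g.py .5543 .0286 .0248 99.75
```

```text
t 41.23 [0.555  0.0283 0.0545] [1.7992e+02 3.0000e-02 9.9710e+01] F [ 0.4 -0.5 -0.1] w 0.0197 q7 -15.2
[ 0.0004 -0.0007  0.0297] -0.0008
```

Request:
{"api": "move_arm", "payload": {"steps": [[[0.0002,-0.0005,0.008],0],[[0.0002,-0.0005,0.0155],0],[[0.0002,-0.0005,0.0195],0],[[0.0002,-0.0005,0.0195],0]]}}

```text
time_s: 41.72
tool_pos: [0.5534, 0.0288, 0.0336]
tool_rot: [-179.9, -0.0, 99.8]
force: [-0.3, 0.7, -0.5]
grip_width: 0.0198
```

Request:
{"api": "move_arm", "payload": {"steps": [[[0,0,0.004],0],[[0,0,0.0075],0],[[0,0,0.0105],0],[[0,0,0.0105],0],[[0,0,0.0105],0]]}}

```text
time_s: 42.35
tool_pos: [0.5537, 0.0287, 0.0247]
tool_rot: [-180.0, 0.1, 99.7]
force: [-3.9, -0.6, 9.8]
grip_width: 0.0196
```

Request:
{"api": "move_arm", "payload": {"steps": [[[0,0,0],0],[[0,0,0],0],[[0,0,-0.04],0],[[0,0,-0.08],0],[[-0.03,-0.01,-0.12],0],[[-0.08,-0.022,-0.15],0],[[-0.13,-0.037,-0.15],0],[[-0.18,-0.052,-0.15],0],[[-0.23,-0.067,-0.15],0],[[-0.28,-0.082,-0.15],0],[[-0.33,-0.097,-0.15],0],[[-0.38,-0.11,-0.15],0],[[-0.4155,-0.122,-0.15],0],[[-0.4155,-0.122,-0.15],0]], "hand": -0.2}}

```text
time_s: 44.1
tool_pos: [0.5017, -0.4059, 0.1724]
tool_rot: [-179.9, -0.0, 99.4]
force: [1.2, 0.3, -0.5]
grip_width: 0.0523
```

```bash
python3 rect.py fin .032
python3 - <<'E'
from reg import *
env.read_camera("top")
for q in("glue_bottle","small_jar"):
    r=env.cut_out("top",q); print(q,[(round(x["conf"],2),np.round(x["uv"])) for x in r[:2]])
a=rd('fin'); b=cv2.resize(rd('finscene')[185:265,245:370],(500,320)); c=np.zeros((600,790,3),np.uint8)
a=cv2.resize(a,(500,400)); c=np.zeros((400,790,3),np.uint8); c[:,:500]=a; c[:186,500:]=cv2.resize(b,(290,186)); save('finv',c)
E
```

```text
66 [np.float64(33.6), np.float64(32.8), np.float64(31.1), np.float64(32.2), np.float64(32.2)]
0 [np.float64(33.7), np.float64(11.9), np.float64(33.4), np.float64(13.2), np.float64(31.9)]
-66 [np.float64(32.1), np.float64(33.3), np.float64(32.6), np.float64(32.7), np.float64(32.4)]
44.2
glue_bottle [(0.71, array([230., 208.]))]
small_jar [(0.64, array([374., 147.])), (0.56, array([290., 234.]))]
```

View pics/finv.png

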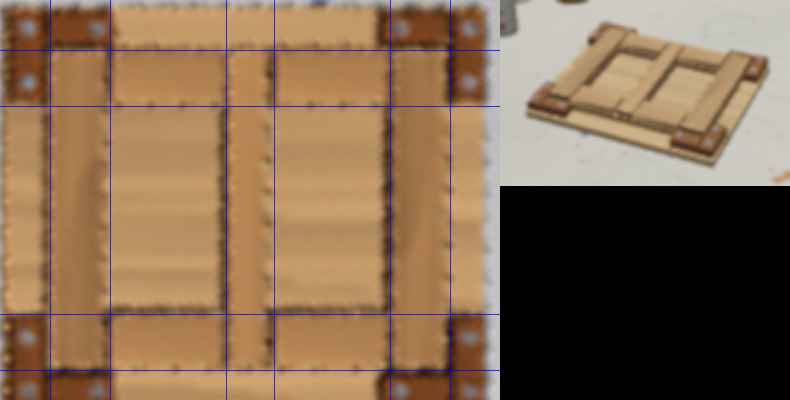

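```bash
python3 -c "
from cell import env
print(env.sign_off())"
```

```text
the job is handed in; nothing more can be done
None
```

The strainer is dry-fitted on the board and handed in at about 44 s of the 115 s allowed. I placed the two side bars first, then the two end rails, then the brace.

- **Seating:** the four pieces I compared reached the board within about 0.1 mm of the expected height (grasp height plus the 12 mm board). The first bar was also at its planned height. All were lowered with about 5–10 N.
- **Flushness:** the last top-camera depths on all joints and bar tops were 31–34 mm, against 32 mm expected. That spread is about the camera's noise. I did not press the joints again separately.
- **Position:** the frame sits about 1 mm off the board's centre in each direction, within the 2 mm play.
- **Bottle and jar:** the networks found both within a pixel or two of where they first stood. They also gave one weak false "jar" on the board.
- **Disagreements:**
    - The top camera was 1–2.5 mm off the robot's own frame. I set one bar and one rail back on the table to measure this, and it was corrected.
    - The scene camera's fits were off by a further 1–2 mm, and more where the view was cluttered, so I used them only as a check.
    - Matching the first bar's position on the board against its earlier picture did not work, so I read positions from a straightened top view instead.

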